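# Refit the cement warmer's dial knob and switch it off

## Task

The dial knob has come off the cement warmer and lies on the bench. Put it back on the bare D-shaped spindle with the flats matched, push it gently straight down until it snaps fully home against the warmer's top, then turn the knob clockwise until its pointer stands at the off line, and let go. Do not force it: find the flat by feel with light presses, and leave the rest of the bench undisturbed.

Things in the scene. Friction and masses are not known exactly. Their poses are not given: they have to be found in the camera images.
- knob: Black plastic dial knob, 50 g, upright on the bench, bore down. Round skirt 47 mm across, 21 mm high; on it a bar grip 14 mm wide, 44 mm long, from 21 to 47 mm above the underside. Origin: centre of the underside; z up; x along the bar towards the pointer end (white line on the bar, small nose on the skirt). Keep pushes on it under 25 N; over 60 N of contact force inside the bore does damage.
- knob_bore (a point): On the knob, centre of the mouth of its D-shaped bore, at the underside; axes as the knob. The bore is 15.8 mm across and 19.5 mm deep, its flat on the pointer (+x) side, 4.1 mm from the axis. Pushing on takes some 8 to 18 N from 10 mm above home, pressing in the spindle's spring catch, which snaps into a recess in the bore as the underside meets the warmer's top.
- spindle_foot (a point): Centre of the spindle's foot on the warmer's flat top, 60 to 66 mm above the bench; z up along the spindle, x towards the off line. The steel D-spindle stands 18 mm above this point, 14 mm across, flat 3.2 mm from its axis, top edge chamfered 1.2 mm (the flat hardly). Its spring catch stands out 4 mm opposite the flat, 1.5 to 11 mm above the foot.
- off_line (a point): Middle of the off line, a dark 12 mm line on the warmer's top, 41 mm from the spindle, pointing at it. The spindle turns stiffly (0.05 N m) between two stops: flat facing this line (off), and 2.4 rad counter-clockwise from above. It was left 0.45 to 1.9 rad counter-clockwise of off; this angle is not measured. The knob enters within some 0.15 rad of it, else it rests on the spindle's top.
- warmer: The cement warmer: a grey fixed box 140 x 215 mm, 60 mm high, white top, on screw feet that lift it by 0 to 6 mm. Origin: centre of its underside; x towards its far long side. The spindle is at +52 mm along its y, a 6 mm high hot plate with the cement jar at -55 mm.
- cement_jar: Amber jar with black cap, 58 mm across, 62 mm high, standing on the warmer's hot plate, 107 mm from the spindle. Origin: centre of its underside. Bystander.
- heel_block: Wooden heel block, about 75 x 60 mm, 28 mm high, lying some 9 to 11 cm from the knob. Origin: its underside. Bystander.
- polish_tin: Flat round steel tin, 78 mm across, 26 mm high. Origin: centre of its underside. Bystander.
- shoe_last: Wooden shoe last, 245 mm long, 85 mm high, lying on its sole. Origin: on the bench under its middle; x towards the toe. Bystander.
- hammer: Hammer lying on the bench. Origin: under its middle. Bystander.
There are look-alikes about, which are no part of the job. Leave any red or yellow look-alike of the knob alone.

How it is judged (in metres and radians):
On the way, in this order (a step that is already met when the one before it is completed fails the run):
1. the knob is on the spindle, snapped fully home (z of knob in the frame of spindle_foot between -0.002 and 0.0018 m and horizontal distance between knob and spindle_foot below 0.003 m and angle between knob's own z axis and vertical below 0.08 rad), for 0.2 s.
2. the knob is turned to off (angle between the x axis of knob and the x axis of spindle_foot, either way round below 0.22 rad), for 0.1 s.
At the end, for the whole second after the job is handed in: The knob sits on the spindle, fully home (underside within 1.8 mm of the warmer's top, within 3 mm of the spindle's axis, upright within 4.5 degrees), its pointer within 0.22 rad (12.5 degrees) of the off line, released and at rest (all of step 1 and angle between the x axis of knob and the x axis of spindle_foot, either way round below 0.22 rad and linear speed of knob below 0.02 m/s); the robot touches nothing.
It fails at once if the knob is forced: more than 60 N between the knob and the warmer or its spindle (contact force between knob and warmer above 60 N).
It fails at once if a bystander is pushed more than 30 mm away (distance of any of cement_jar, heel_block, polish_tin, shoe_last, hammer from where it was at the start of the episode above 0.03 m).
It also fails if it takes over 72 s, if anything falls off the work surface, if the arm or the gripper's body presses on something with over 40 N, if the wrist force passes 120 N, or if a joint passes its speed limit or range.

## Robot

A 6-joint arm with a two-finger parallel gripper is mounted at the origin on the work surface. World frame = base frame: x ahead of the robot, y to its left, z up, the work surface at z = 0. Lengths are in m, angles in degrees, forces in N, time in s.
With the tool pointing down it reaches from about 0.275 to 0.725 m from the base axis. Payload 5.6 kg.
Tool frame: the origin (TCP) lies midway between the tips of the shut fingers; the grasp point (between the pads) lies 19 mm behind it; y points along the fingers, x is the direction in which the jaws open and shut, and the axes are right-handed (so a half turn about y gives the same grasp; the last joint's range is limited). The gripper opens to 85 mm and grips with 20 to 120 N. Pads are 22 mm wide; open, the fingers measure 114 mm over their backs; the gripper's body (76 mm by 85 mm) begins 54 mm behind the grasp point. The pads swing forward as they close: fully open they stand 13 mm farther back than shut.
Start: joints at [81.452, 14.616, 6.199, 0, -81.583, -16.306], TCP at [0.231, 0.499, 0.231] pointing down, gripper open.
Joint ranges: [-168.99, 168.99], [-69.2, 112.95], [-62.41, 85.93], [-164.36, 98.24], [-168.68, -3.75], [-174.98, 174.98]. Speed limits (degrees/s): [147.25, 147.25, 180, 180, 180, 180].

## Interface

Orientations are given as a 3x3 rotation matrix whose columns are the frame's x, y, z axes.
In Python, from rig import monitor, viewer, job gives the robot as it stands.
- The arm moves only by the tool jog_arm, never from a script. Its argument "steps" is a list of rows, each an object with "xyz": the shift along the tool's x, y, z in units of 30 mm (1.0 is 30 mm), a list of three; "rot": the turn, a rotation vector about the tool's x, y, z in units of 10 degrees (1.0 is 10 degrees), a list of three; "hand": the closure, from -1 (fully open) to 1 (shut). A call has 1 to 8 rows; each row shifts and turns the commanded pose from where the row before left it, along the tool's axes as they then stand; what a row does not reach is not made up. A row lasts 1/8 s, in which the tool goes at most 62.5 mm and 10.7 degrees, less where a joint would pass 70% of its speed; a pose out of reach is approached as far as the arm can. A call is refused whole if a number of a shift passes 1 or a number of a turn 1, either way. A call with a gripper value outside its range is refused whole. The fingers move at their own pace and stop on an object; "newtons" is the grip in N (left out, the last holds). Time passes only in rows, so rows that do not move let the fingers close. It gives the time, the measured TCP pose, the force and the opening at its end, in the units of the state.
- monitor.get_state(): the state, without advancing time (a new reading comes with each control period).
- viewer.snapshot(name): name is "scene" or "top" or "wrist"; returns the picture (384x512x3 uint8, red, green, blue); there is no depth.
- viewer.camera_model(name): a dict with "fx", "fy", "cx", "cy" (pixels), "cam_to_world" (4x4, takes a point from camera to world coordinates). Camera axes: x right, y up, looking along -z (the intrinsics and any distortion apply to the point x, -y, -z); pixel columns grow to the right and rows downward; lengths in m; the calibration is good to about 2 mm. A picture is of the moment at which its call begins: read the wrist's pose just before it. camera_model takes no time and is no camera call; for the wrist camera it gives the pose at the moment of the call.
- job.hand_in(): hands the job in, once; it reports no verdict.
The state is a dict: "time_s": time; "joint_pos": joint angles; "qd": joint speeds; "tau": joint torques, N m; "tool_pos": TCP position; "orientation": TCP orientation; "ft_force": force on the tool from outside, world axes, zero at the start; "torque": the same for the moment, N m; "opening": finger opening in m.
Only numpy, scipy, OpenCV 4.12 (cv2) and the standard library are available. Lean on these libraries where they do the work, as an engineer would, in place of code of your own. Each camera call takes 0.05 s, during which the arm holds its last target.

## Working session

There is one attempt and no reset: what is moved stays moved. The work goes in short steps, Python scripts to look and compute and a tool call to move; the robot and the scene stay as the last step left them, time stands still between calls to the robot, and variables do not carry over. Pictures are saved under pics/ and viewed, and the job is handed in when it is done.

Besides the shell and the picture viewer there is one more tool, called after "Request:" as name([rows], argument=value, ...), one row to a line, values as JSON. jog_arm: Moves the arm, as the interface text tells. Its arguments: {"type":"object","properties":{"steps":{"type":"array"},"newtons":{"type":"number"}},"required":["steps"]}

```bash
mkdir -p pics; ls; cat > h.py <<'E'
import numpy as np, cv2, sys
sys.path.insert(0,'.')
from rig import monitor, viewer, job
def snap(n,f,scale=1.5):
    st=monitor.get_state(); m=viewer.camera_model(n); im=viewer.snapshot(n)
    np.savez('pics/'+f+'.npz',im=im,M=m['cam_to_world'],K=np.array([m['fx'],m['fy'],m['cx'],m['cy']]))
    cv2.imwrite('pics/'+f+'.png',cv2.resize(im[:,:,::-1],None,fx=scale,fy=scale))
    return im,m
def ray(f,u,v,z):
    d=np.load('pics/'+f+'.npz'); fx,fy,cx,cy=d['K']; M=d['M']
    r=M[:3,:3]@np.array([(u-cx)/fx,-(v-cy)/fy,-1]); o=M[:3,3]
    return o+r*(z-o[2])/r[2]
def proj(f,p):
    d=np.load('pics/'+f+'.npz'); fx,fy,cx,cy=d['K']; M=d['M']
    q=M[:3,:3].T@(np.asarray(p)-M[:3,3]); return np.array([cx+fx*q[0]/-q[2],cy-fy*q[1]/-q[2]])
E
python3 - <<'E'
from h import *
for n in ['scene','top','wrist']:
    im,m=snap(n,n+'0'); print(n,{k:(np.round(v,4).tolist()) for k,v in m.items()})
print(monitor.get_state())
E
```

```text
pics
scene {'fx': 425.9124, 'fy': 425.9124, 'cx': 258.9551, 'cy': 187.125, 'cam_to_world': [[0.2614, -0.5408, 0.7995, 1.4807], [0.965, 0.128, -0.229, -0.3155], [0.0215, 0.8314, 0.5553, 0.7228], [0.0, 0.0, 0.0, 1.0]]}
top {'fx': 370.3895, 'fy': 370.3895, 'cx': 260.9407, 'cy': 189.6391, 'cam_to_world': [[0.0225, 0.9963, -0.0827, 0.4596], [-0.9996, 0.0236, 0.013, -0.0554], [0.0149, 0.0824, 0.9965, 1.0203], [0.0, 0.0, 0.0, 1.0]]}
wrist {'fx': 321.9831, 'fy': 321.9831, 'cx': 252.5557, 'cy': 193.4371, 'cam_to_world': [[-0.4202, 0.8723, 0.2499, 0.2943], [-0.9074, -0.405, -0.1121, 0.4697], [0.0034, -0.2738, 0.9618, 0.3727], [0.0, 0.0, 0.0, 1.0]]}
{'time_s': 0.15, 'joint_pos': array([ 8.14510575e+01,  1.46446204e+01,  6.14638212e+00, -1.92842161e-02,
       -8.15835901e+01, -1.63071354e+01]), 'qd': array([-0.00845955, -0.12397651,  0.36485806,  0.03509699, -0.01365343,
        0.00389926]), 'tau': array([-1.30554679e-03, -3.86943555e+01,  2.38080704e+01,  5.36655977e+00,
       -4.55711634e-03,  2.67259409e-06]), 'tool_pos': array([0.23098324, 0.49872403, 0.23060297]), 'orientation': array([[-4.20384882e-01, -5.41551699e-04,  9.07345721e-01],
       [-9.07344701e-01, -1.36280277e-03, -4.20385223e-01],
       [ 1.46419360e-03, -9.99998925e-01,  8.15276181e-05]]), 'ft_force': array([ 0.56125828,  0.07839263, -0.33012383]), 'torque': array([ 0.01457838, -0.00385021, -0.01630909]), 'opening': 0.08531766103210477}
```

View pics/top0.png

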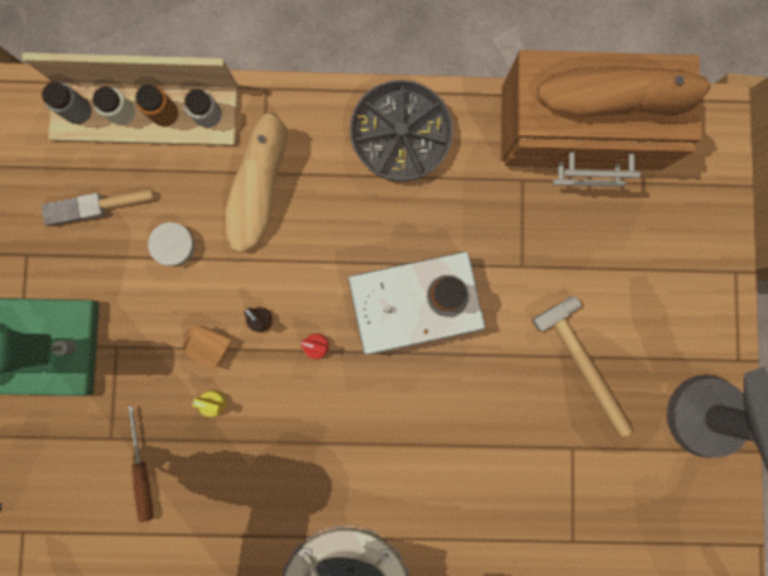

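View pics/scene0.png

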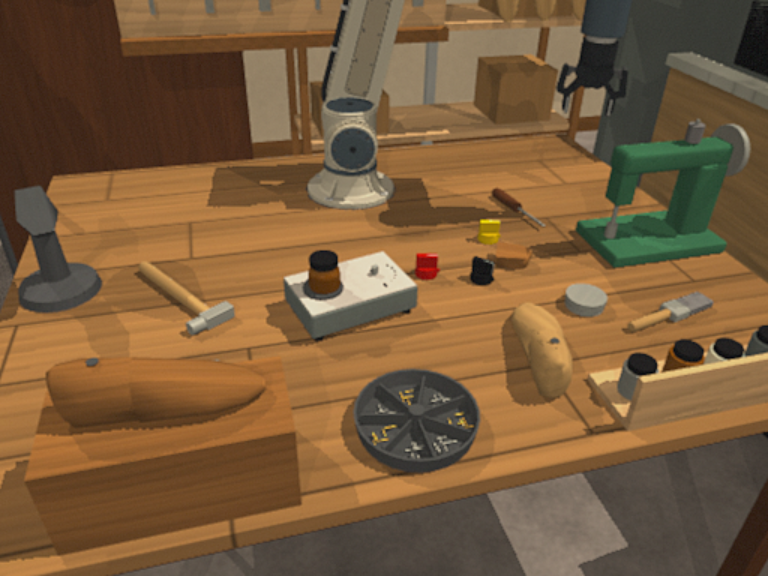

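View pics/wrist0.png

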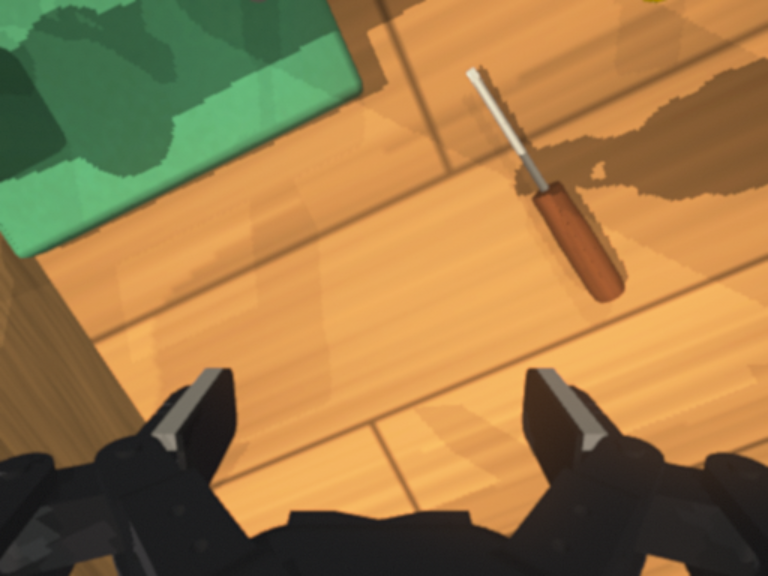

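```bash
python3 - <<'E'
from h import *
im=np.load('pics/top0.npz')['im'][:,:,::-1]
a=cv2.resize(im[190:290,110:220],None,fx=5,fy=5,interpolation=cv2.INTER_CUBIC)
b=cv2.resize(im[160:240,225:330],None,fx=5,fy=5,interpolation=cv2.INTER_CUBIC)
cv2.imwrite('pics/cropA.png',a);cv2.imwrite('pics/cropB.png',b)
for n,u,v,z in [('knobtop',258/1.5,320/1.5,.03),('spindle',390/1.5,309/1.5,.07),('off',382/1.5,286/1.5,.063)]: print(n,ray('top0',u,v,z).round(3))
E
```

```text
knobtop [0.473 0.167 0.03 ]
spindle [ 0.496 -0.066  0.07 ]
off [ 0.536 -0.052  0.063]
```

View pics/cropA.png

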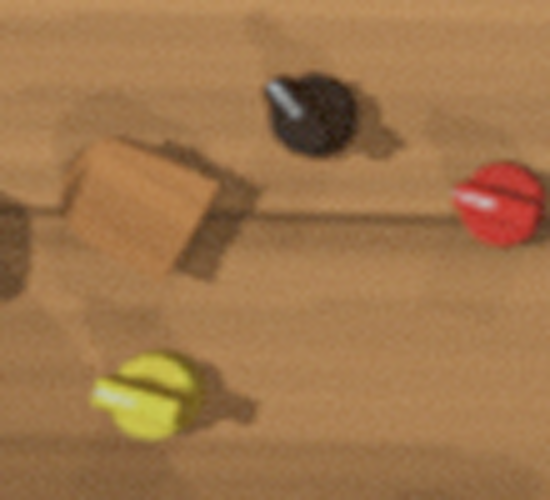

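View pics/cropB.png

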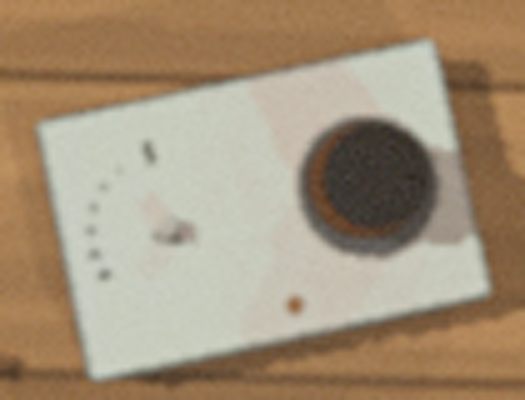

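The candidates in crop A are black (315,115), red (500,205) and yellow (150,395). Black is the knob: it is upright with a white pointer line, and the task rules out red and yellow. In crop B the spindle is at about (175,232) and the off line at about (149,152). Next I move above the knob.

Request:
jog_arm([
  {"xyz": [0.55,0,1],"rot": [0,0,0],"hand": -1},
  {"xyz": [0.55,0,1],"rot": [0,0,0],"hand": -1},
  {"xyz": [0.55,0,1],"rot": [0,0,0],"hand": -1},
  {"xyz": [0.55,0,1],"rot": [0,0,0],"hand": -1},
  {"xyz": [0.55,0,1],"rot": [0,0,0],"hand": -1},
  {"xyz": [0.55,0,1],"rot": [0,0,0],"hand": -1},
  {"xyz": [0.55,0,1],"rot": [0,0,0],"hand": -1},
  {"xyz": [0.55,0,1],"rot": [0,0,0],"hand": -1},
])

```text
time_s: 1.15
tool_pos: [0.3938, 0.2774, 0.2311]
orientation: [[-0.42, -0.0, 0.907], [-0.907, -0.0, -0.42], [0.0, -1.0, -0.0]]
ft_force: [0.5, 0.8, 0.5]
opening: 0.0853
```

Request:
jog_arm([
  {"xyz": [0.55,0,1],"rot": [0,0,0],"hand": -1},
  {"xyz": [0.55,0,1],"rot": [0,0,0],"hand": -1},
  {"xyz": [0.55,0,1],"rot": [0,0,0],"hand": -1},
  {"xyz": [0.55,0,1],"rot": [0,0,0],"hand": -1},
  {"xyz": [0,0,0],"rot": [0,1,0],"hand": -1},
  {"xyz": [0,0,0],"rot": [0,1,0],"hand": -1},
  {"xyz": [0,0,0],"rot": [0,1,0],"hand": -1},
  {"xyz": [0,0,0],"rot": [0,1,0],"hand": -1},
])

```text
time_s: 2.15
tool_pos: [0.4744, 0.168, 0.231]
orientation: [[-0.908, -0.001, 0.42], [-0.42, -0.0, -0.908], [0.001, -1.0, -0.0]]
ft_force: [-0.3, -1.0, 0.1]
opening: 0.085
```

Request:
jog_arm([
  {"xyz": [0,0,0],"rot": [0,1,0],"hand": -1},
  {"xyz": [0,0,0],"rot": [0,1,0],"hand": -1},
  {"xyz": [0,0,0],"rot": [0,1,0],"hand": -1},
  {"xyz": [0,0,0],"rot": [0,1,0],"hand": -1},
  {"xyz": [0,0,0],"rot": [0,1,0],"hand": -1},
  {"xyz": [0,0,0],"rot": [0,1,0],"hand": -1},
  {"xyz": [0,0,0],"rot": [0,1,0],"hand": -1},
  {"xyz": [0,0,0],"rot": [0,0,0],"hand": -1},
])

```text
time_s: 3.15
tool_pos: [0.4744, 0.168, 0.231]
orientation: [[-0.71, -0.001, -0.704], [0.704, -0.0, -0.71], [0.0, -1.0, 0.001]]
ft_force: [0.5, -0.2, -0.4]
opening: 0.0855
```

```bash
python3 - <<'E'
from h import *
im,m=snap('wrist','w1')
s=monitor.get_state(); print(s['time_s'],s['tool_pos'],s['orientation'].round(3),s['joint_pos'])
E
```

```text
3.2 [0.4744304  0.16802458 0.23105534] [[-0.711 -0.    -0.703]
 [ 0.703 -0.    -0.711]
 [ 0.    -1.     0.   ]] [ 3.73625927e+01  9.32770817e+00 -5.62866172e-01 -5.83815260e-03
 -8.01389588e+01 -8.20099660e+01]
```

View pics/w1.png

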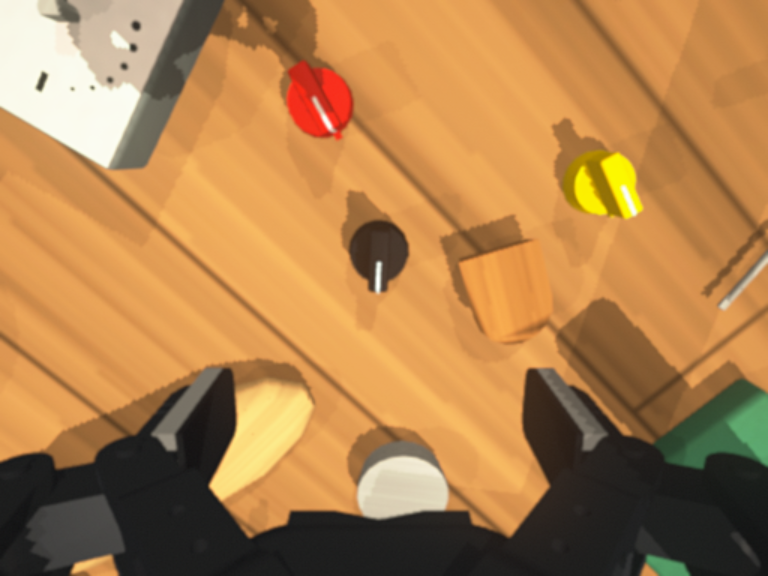

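```bash
python3 - <<'E'
from h import *
im=np.load('pics/w1.npz')['im']
c=im[130:210,215:290]
cv2.imwrite('pics/c1.png',cv2.resize(c[:,:,::-1],None,fx=7,fy=7,interpolation=cv2.INTER_CUBIC))
g=c.max(2); 
dark=(g<75).astype(np.uint8)
n,l,s,ce=cv2.connectedComponentsWithStats(dark)
i=1+np.argmax(s[1:,4]); print(s[i]+[215,130,0,0,0],ce[i]+[215,130])
hs=cv2.cvtColor(c,cv2.COLOR_RGB2HSV); w=((hs[...,1]<70)&(hs[...,2]>120)).astype(np.uint8)
n,l,s,ce=cv2.connectedComponentsWithStats(w)
for k in range(1,n): print('w',s[k]+[215,130,0,0,0],ce[k]+[215,130])
i=1+np.argmax(s[1:,4]); ys,xs=np.nonzero(l==i); P=np.array([ray('w1',x+215,y+130,.047)[:2] for x,y in zip(xs,ys)])
vx=cv2.fitLine(P.astype(np.float32),cv2.DIST_L2,0,0.001,0.001).ravel(); print('line',vx,np.degrees(np.arctan2(vx[1],vx[0])),P.mean(0))
t=(P-P.mean(0))@vx[:2]; print(t.min(),t.max())
E
```

```text
[234 148  37  45 957] [251.58934169 165.13166144]
w [250 174   5  21  86] [251.74418605 183.94186047]
line [0.73806846 0.67472583 0.4840351  0.17620711] 42.43286 [0.4840351  0.17620712]
-0.010688859383422856 0.010960106424886365
```

View pics/c1.png

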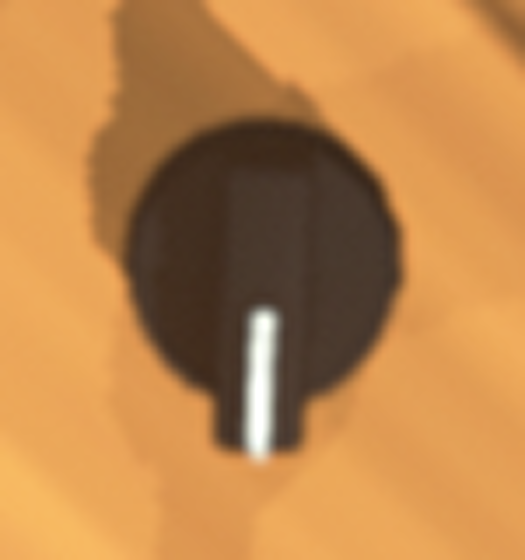

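```bash
python3 - <<'E'
from h import *
a=ray('w1',215+268/7-.5,130+168/7-.5,.047);b=ray('w1',215+257/7-.5,130+452/7-.5,.047)
print(a,b,np.linalg.norm(a-b),(a+b)/2,np.degrees(np.arctan2(*(b-a)[1::-1])))
l=ray('w1',215+126/7-.5,130+260/7-.5,.021);r=ray('w1',215+403/7-.5,130+260/7-.5,.021);t=ray('w1',215+265/7-.5,130+118/7-.5,.021)
print((l+r)/2,np.linalg.norm(l-r),t,t+.0235*(b-a)/np.linalg.norm(b-a))
s=monitor.get_state();R=s['orientation'];d=(a+b)/2-s['tool_pos'];print(R.T@d)
E
```

```text
[0.46077532 0.15428924 0.047     ] [0.49215381 0.18359306 0.047     ] 0.04293394407646554 [0.47646457 0.16894115 0.047     ] 43.04187999126452
[0.47425573 0.16713336 0.021     ] 0.043951793422466884 [0.4583667  0.15122801 0.021     ] [0.4755418  0.16726753 0.021     ]
[-0.00083454  0.18405414 -0.00217298]
```

Request:
jog_arm([
  {"xyz": [-0.02,1,-0.04],"rot": [0,0.25,0],"hand": 0},
  {"xyz": [0,1,0],"rot": [0,0,0],"hand": 0},
  {"xyz": [0,1,0],"rot": [0,0,0],"hand": 0},
  {"xyz": [0,1,0],"rot": [0,0,0],"hand": 0},
  {"xyz": [0,1,0],"rot": [0,0,0],"hand": 0},
  {"xyz": [0,0.8,0],"rot": [0,0,0],"hand": 0},
  {"xyz": [0,0.5,0],"rot": [0,0,0],"hand": 0},
  {"xyz": [0,0,0],"rot": [0,0,0],"hand": 0},
])

```text
time_s: 4.2
tool_pos: [0.4751, 0.168, 0.0412]
orientation: [[-0.679, -0.002, -0.734], [0.734, -0.002, -0.679], [0.0, -1.0, 0.003]]
ft_force: [-0.1, -0.9, -0.1]
opening: 0.0429
```

```bash
python3 - <<'E'
from h import *
im,m=snap('wrist','w2')
s=monitor.get_state(); print(s['time_s'],s['tool_pos'],s['opening'],s['ft_force'])
E
```

```text
4.25 [0.47579535 0.16836868 0.0422095 ] 0.04257301962131021 [-0.01641637 -0.02457025  0.66232744]
```

View pics/w2.png

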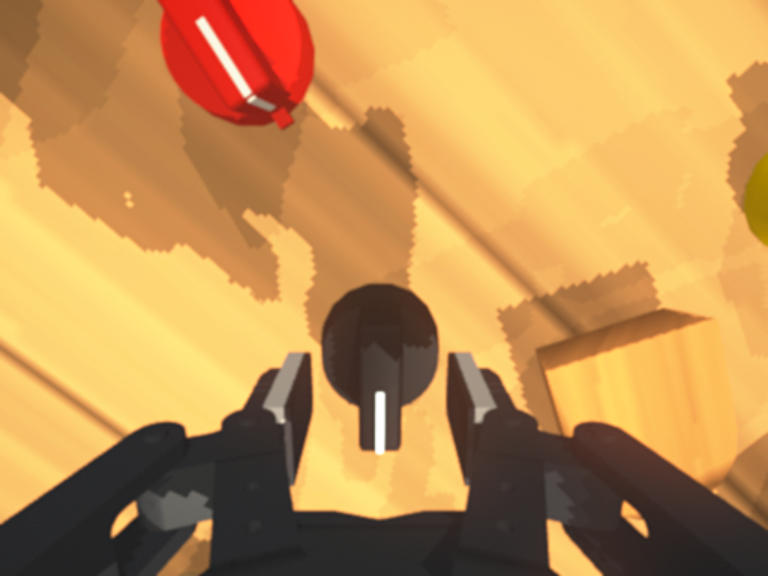

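Request:
jog_arm([
  {"xyz": [0,0.35,0],"rot": [0,0,0],"hand": 0},
  {"xyz": [0,0.2,0],"rot": [0,0,0],"hand": 0},
  {"xyz": [0,0,0],"rot": [0,0,0],"hand": 0.4},
  {"xyz": [0,0,0],"rot": [0,0,0],"hand": 1},
  {"xyz": [0,0,0],"rot": [0,0,0],"hand": 1},
  {"xyz": [0,0,0],"rot": [0,0,0],"hand": 1},
  {"xyz": [0,0,0],"rot": [0,0,0],"hand": 1},
  {"xyz": [0,0,0],"rot": [0,0,0],"hand": 1},
], newtons=60)

```text
time_s: 5.25
tool_pos: [0.476, 0.1686, 0.026]
orientation: [[-0.678, 0.0, -0.735], [0.735, 0.0, -0.678], [-0.0, -1.0, -0.0]]
ft_force: [0.0, 0.3, 1.6]
opening: 0.0126
```

Request:
jog_arm([
  {"xyz": [0,-0.3,0],"rot": [0,0,0],"hand": 1},
  {"xyz": [0,-1,0],"rot": [0,0,0],"hand": 1},
  {"xyz": [0,-1,0],"rot": [0,0,0],"hand": 1},
  {"xyz": [0,-1,0],"rot": [0,0,0],"hand": 1},
  {"xyz": [-1,-1,0.5],"rot": [0,0,0],"hand": 1},
  {"xyz": [-1,-1,0.5],"rot": [0,0,0],"hand": 1},
  {"xyz": [-1,0,0.5],"rot": [0,0,0],"hand": 1},
  {"xyz": [-1,0,0.5],"rot": [0,0,0],"hand": 1},
])

```text
time_s: 6.25
tool_pos: [0.5131, 0.0386, 0.1856]
orientation: [[-0.678, 0.001, -0.735], [0.735, 0.001, -0.678], [-0.0, -1.0, -0.001]]
ft_force: [0.1, -0.7, 0.5]
opening: 0.0128
```

Request:
jog_arm([
  {"xyz": [-1,0,0.5],"rot": [0,0,0],"hand": 1},
  {"xyz": [-1,0,0.5],"rot": [0,0,0],"hand": 1},
  {"xyz": [-0.2,0,0.3],"rot": [0,0,0],"hand": 1},
  {"xyz": [0,0,0],"rot": [0,0,0],"hand": 1},
])

```text
time_s: 6.75
tool_pos: [0.5286, -0.0357, 0.1849]
orientation: [[-0.677, -0.0, -0.736], [0.736, 0.0, -0.677], [0.0, -1.0, -0.0]]
ft_force: [0.6, 0.6, -0.7]
opening: 0.0125
```

```bash
python3 - <<'E'
from h import *
im,m=snap('wrist','w3')
s=monitor.get_state(); print(s['time_s'],s['tool_pos'],s['opening'],s['ft_force'],s['joint_pos'])
E
```

```text
6.8 [ 0.52874586 -0.03509457  0.18495985] 0.012796431570362348 [ 0.3785857 -0.7788572 -1.1686451] [ 1.31302887e+01  1.34182398e+01 -2.15152264e+00 -1.80320397e-02
 -7.44241754e+01 -6.04985115e+01]
```

View pics/w3.png

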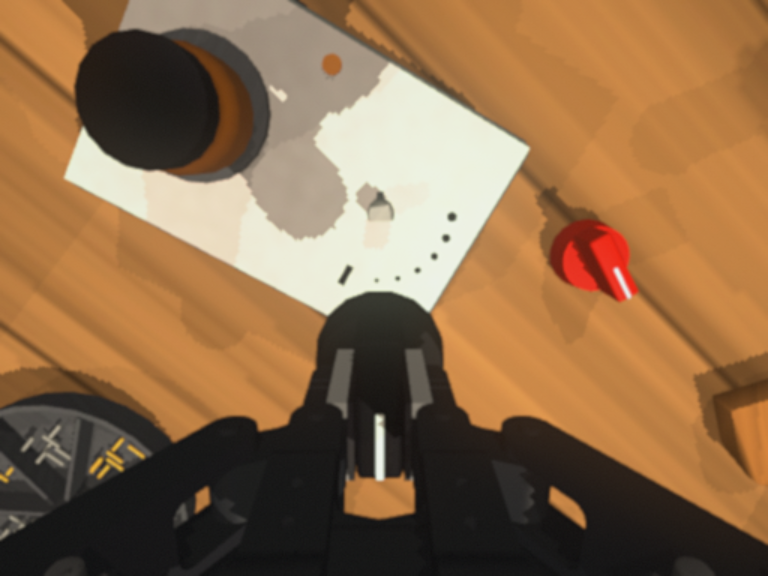

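```bash
python3 - <<'E'
from h import *
im=np.load('pics/w3.npz')['im']
c=im[110:200,205:315]
cv2.imwrite('pics/c3.png',cv2.resize(c[:,:,::-1],None,fx=7,fy=7,interpolation=cv2.INTER_CUBIC))
E
```

```text
(no output)
```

View pics/c3.png

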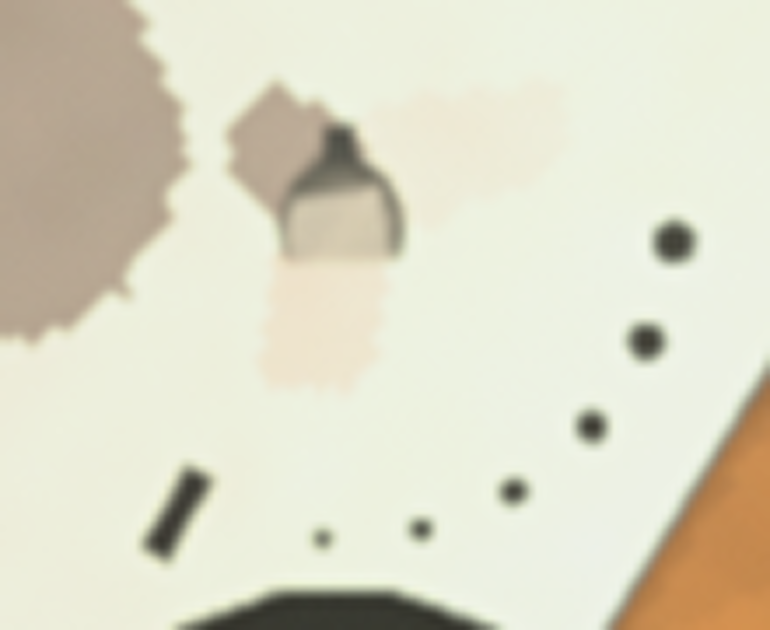

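```bash
python3 - <<'E'
from h import *
im=np.load('pics/w3.npz')['im'].astype(np.float32)
g=cv2.cvtColor(im.astype(np.uint8),cv2.COLOR_RGB2LAB).astype(int)
print('lower edge saturation / b rows'); 
for v in range(132,152): print(v,[int(x) for x in im[v,242:265].sum(1)/3])
f=lambda x,y,z: ray('w3',205+x/7-.5+.07*0,110+y/7-.5,z)
for z0 in (.060,.063,.066):
    sp=f(341,229,z0+.018);of=f(178,512,z0);o1=f(198,475,z0);o2=f(157,552,z0)
    e1=f(287,258,z0+.018);e2=f(393,256,z0+.018);ct=f(340,127,z0+.008)
    an=lambda d:np.degrees(np.arctan2(d[1],d[0]))
    print(z0,sp,np.linalg.norm((of-sp)[:2]),'off',an(of-sp),an(o2-o1),'flat',an(e2-e1)-90,np.linalg.norm(e2-e1),'catch opp',an(sp-ct),np.linalg.norm((ct-sp)[:2]))
E
```

```text
lower edge saturation / b rows
132 [168, 168, 169, 169, 170, 170, 166, 152, 132, 102, 87, 87, 85, 98, 141, 192, 221, 230, 231, 230, 229, 230, 230]
133 [168, 168, 169, 170, 171, 167, 154, 133, 113, 98, 94, 95, 94, 97, 117, 155, 195, 220, 229, 231, 230, 230, 230]
134 [168, 169, 169, 170, 167, 155, 134, 114, 105, 103, 106, 107, 108, 105, 105, 116, 147, 187, 216, 228, 231, 230, 230]
135 [167, 167, 170, 167, 156, 133, 114, 107, 108, 112, 116, 118, 120, 119, 116, 117, 127, 146, 185, 220, 231, 230, 229]
136 [166, 168, 169, 161, 139, 116, 107, 111, 117, 121, 128, 133, 138, 141, 143, 148, 150, 139, 158, 208, 228, 231, 230]
137 [167, 167, 166, 155, 133, 124, 129, 136, 143, 148, 154, 159, 165, 169, 175, 184, 181, 156, 143, 182, 221, 230, 231]
138 [178, 168, 162, 147, 141, 154, 165, 171, 176, 181, 183, 187, 190, 191, 195, 198, 193, 166, 137, 157, 209, 228, 230]
139 [201, 177, 159, 142, 154, 179, 189, 190, 191, 193, 193, 195, 197, 198, 199, 199, 194, 173, 142, 143, 188, 223, 230]
140 [222, 201, 167, 147, 166, 190, 194, 193, 193, 193, 193, 195, 197, 198, 198, 198, 195, 179, 153, 141, 178, 219, 230
[... 1214 characters left out ...]
7, 223, 222, 222, 222, 221, 222, 223, 223, 223, 224, 224, 225, 225, 225, 225, 226, 230, 233, 235, 234, 234]
0.06 [ 0.49917516 -0.06238236  0.078     ] 0.041503470830186094 off 14.044124595730677 14.3781684611592 flat 43.66234401038949 0.011695105231844485 catch opp 43.12572895709837 0.010280929860382669
0.063 [ 0.4989194  -0.06262654  0.081     ] 0.04105817780092535 off 14.060559213241648 14.378168461159206 flat 43.6623440103896 0.01155430709845626 catch opp 43.12499303629834 0.010148290302418525
0.066 [ 0.49866365 -0.06287072  0.084     ] 0.04061288822385048 off 14.077354218441107 14.37816846115925 flat 43.662344010389575 0.011413508965067985 catch opp 43.12423762356307 0.010015650746172894
```

```bash
python3 - <<'E'
from h import *
im=np.load('pics/w3.npz')['im']
T=np.array([0.52874586,-0.03509457,0.18495985]);R=monitor.get_state()['orientation']
print(R.round(3))
for u in (251,253,255): print([int(x) for x in im[188:204,u].sum(1)/3])
for z in (.159,.18): print((R.T@(ray('w3',253,194.6,z)-T))*1000)
# left/right skirt extents
for v in (210,225,235): print(v,[int(x) for x in im[v,205:220].sum(1)/3],[int(x) for x in im[v,288:302].sum(1)/3])
s=np.array([.4989,-.0626,.185]); print(R.T@(s-T)/.03)
E
```

```text
[[-0.677  0.    -0.736]
 [ 0.736  0.    -0.677]
 [ 0.    -1.    -0.   ]]
[195, 228, 234, 234, 236, 220, 141, 66, 52, 55, 53, 53, 53, 53, 51, 51]
[233, 233, 234, 234, 236, 220, 141, 63, 51, 54, 54, 55, 53, 53, 52, 51]
[233, 233, 233, 234, 236, 220, 141, 65, 51, 53, 54, 53, 53, 53, 52, 52]
[-0.35292205 25.95459035 21.48671382]
[-0.37853171  4.95313475 27.49033906]
210 [126, 126, 126, 128, 128, 127, 122, 117, 106, 99, 98, 110, 130, 129, 96] [122, 144, 153, 155, 154, 155, 153, 152, 152, 149, 145, 143, 142, 141]
225 [120, 120, 122, 121, 122, 116, 96, 62, 41, 37, 38, 38, 40, 40, 41] [46, 42, 41, 39, 39, 53, 93, 135, 149, 151, 149, 150, 150, 152]
235 [117, 117, 117, 118, 114, 95, 61, 35, 34, 36, 36, 36, 35, 36, 36] [52, 52, 53, 53, 51, 46, 50, 90, 130, 144, 144, 145, 144, 144]
[-8.54359777e-04 -1.66506582e-03  1.35290736e+00]
```

```bash
python3 - <<'E'
from h import *
im=np.load('pics/w3.npz')['im']
T=np.array([0.52874586,-0.03509457,0.18495985]);R=monitor.get_state()['orientation']
print([int(x) for x in im[270:326,252].sum(1)/3])
for v in (276,277,319,320): print(v,(R.T@(ray('w3',252.3,v,.206)-T))*1000)
P0=np.array([.476,.1686,.026])
t=ray('w1',215+265/7-.5,130+118/7-.5,0); print('w1 rim z0',R.T@(t-P0)*1000)
E
python3 - <<'E'
import cv2,numpy as np
im=np.load('pics/w3.npz')['im'][185:330,195:310,::-1]
cv2.imwrite('pics/c3b.png',cv2.resize(np.clip(im.astype(float)*2,0,255).astype(np.uint8),None,fx=4,fy=4,interpolation=cv2.INTER_CUBIC))
E
```

```text
[21, 21, 21, 21, 23, 57, 124, 189, 227, 237, 234, 221, 199, 206, 229, 236, 236, 236, 235, 235, 235, 236, 236, 237, 238, 238, 238, 238, 237, 238, 238, 238, 237, 237, 237, 237, 237, 238, 238, 238, 238, 238, 238, 237, 238, 238, 238, 239, 239, 228, 179, 132, 123, 128, 131, 135]
276 [ -0.71788771 -21.04011699  -0.77107759]
277 [ -0.71833279 -21.040003    -1.24376178]
319 [ -0.73781787 -21.03501232 -21.93728805]
320 [ -0.73830147 -21.03488846 -22.45087827]
w1 rim z0 [-0.72971685 25.99453258 22.01694355]
```

View pics/c3b.png

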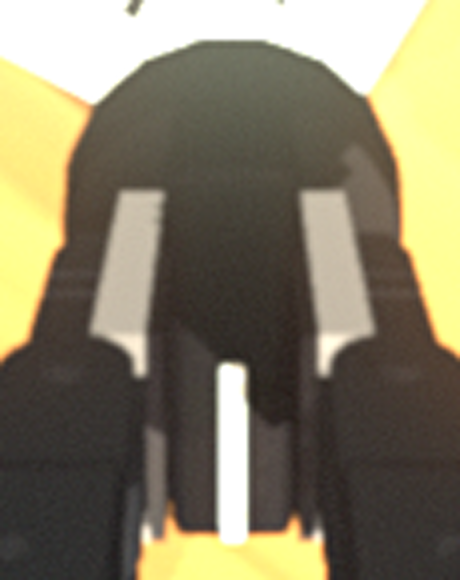

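Request:
jog_arm([
  {"xyz": [0.01,0,1],"rot": [0,0,0],"hand": 1},
  {"xyz": [0,0.5,0.37],"rot": [0,0,0],"hand": 1},
  {"xyz": [0,0.7,0],"rot": [0,0,0],"hand": 1},
  {"xyz": [0,0.6,0],"rot": [0,0,0],"hand": 1},
  {"xyz": [0,0.3,0],"rot": [0,0,0],"hand": 1},
  {"xyz": [0,0,0],"rot": [0,0,0],"hand": 1},
  {"xyz": [0,0,0],"rot": [0,0,0],"hand": 1},
])

```text
time_s: 7.68
tool_pos: [0.4992, -0.0627, 0.1226]
orientation: [[-0.678, 0.001, -0.735], [0.735, -0.0, -0.678], [-0.001, -1.0, -0.001]]
ft_force: [-0.5, -0.4, -1.2]
opening: 0.0127
```

```bash
python3 - <<'E'
from h import *
im,m=snap('wrist','w4');im,m=snap('scene','s4')
cv2.imwrite('pics/s4c.png',cv2.resize(im[140:240,170:300,::-1],None,fx=5,fy=5,interpolation=cv2.INTER_CUBIC))
s=monitor.get_state(); print(s['time_s'],s['tool_pos'],s['opening'],s['ft_force'])
E
```

```text
7.775 [ 0.49913159 -0.0628349   0.12253194] 0.012931824961798831 [ 0.76911518  0.48181516 -0.80881701]
```

View pics/w4.png

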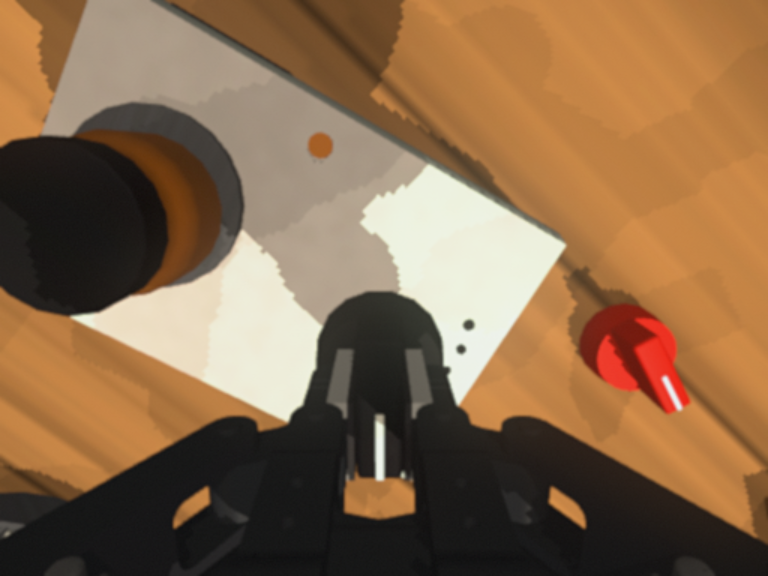

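View pics/s4c.png

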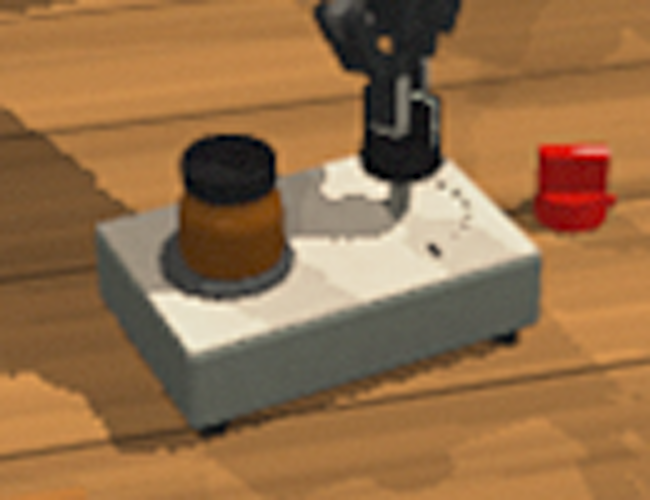

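The wrist picture shows the knob unchanged in the fingers, pointer line at (379,447). The scene crop shows it directly above the spindle at (400,190). I'll lower it in light steps.

Request:
jog_arm([
  {"xyz": [0,0.2,0],"rot": [0,0,0],"hand": 1},
  {"xyz": [0,0.1,0],"rot": [0,0,0],"hand": 1},
  {"xyz": [0,0.1,0],"rot": [0,0,0],"hand": 1},
  {"xyz": [0,0.05,0],"rot": [0,0,0],"hand": 1},
  {"xyz": [0,0,0],"rot": [0,0,0],"hand": 1},
])

```text
time_s: 8.4
tool_pos: [0.4986, -0.063, 0.1082]
orientation: [[-0.677, -0.0, -0.736], [0.736, -0.0, -0.677], [0.0, -1.0, 0.0]]
ft_force: [-0.4, -0.0, -1.3]
opening: 0.0126
```

Request:
jog_arm([
  {"xyz": [0,0.05,0],"rot": [0,0,0],"hand": 1},
  {"xyz": [0,0,0],"rot": [0,0,0],"hand": 1},
])

```text
time_s: 8.65
tool_pos: [0.4986, -0.063, 0.1067]
orientation: [[-0.677, -0.0, -0.736], [0.736, 0.0, -0.677], [0.0, -1.0, 0.0]]
ft_force: [-0.4, -0.0, -0.5]
opening: 0.0131
```

Request:
jog_arm([
  {"xyz": [0,0.05,0],"rot": [0,0,0],"hand": 1},
  {"xyz": [0,0,0],"rot": [0,0,0],"hand": 1},
])

```text
time_s: 8.9
tool_pos: [0.4985, -0.063, 0.1051]
orientation: [[-0.677, -0.0, -0.736], [0.736, -0.0, -0.677], [0.0, -1.0, 0.0]]
ft_force: [0.3, -0.2, -0.5]
opening: 0.0127
```

Request:
jog_arm([
  {"xyz": [0,0.05,0],"rot": [0,0,0],"hand": 1},
  {"xyz": [0,0,0],"rot": [0,0,0],"hand": 1},
])

```text
time_s: 9.15
tool_pos: [0.4985, -0.063, 0.1036]
orientation: [[-0.677, -0.0, -0.736], [0.736, 0.0, -0.677], [0.0, -1.0, 0.0]]
ft_force: [0.5, -0.5, -0.1]
opening: 0.0126
```

Request:
jog_arm([
  {"xyz": [0,0.05,0],"rot": [0,0,0],"hand": 1},
  {"xyz": [0,0,0],"rot": [0,0,0],"hand": 1},
])

```text
time_s: 9.4
tool_pos: [0.4985, -0.063, 0.1021]
orientation: [[-0.677, -0.0, -0.736], [0.736, 0.0, -0.677], [0.0, -1.0, 0.0]]
ft_force: [0.6, 0.4, -0.2]
opening: 0.0132
```

Request:
jog_arm([
  {"xyz": [0,0.05,0],"rot": [0,0,0],"hand": 1},
  {"xyz": [0,0,0],"rot": [0,0,0],"hand": 1},
])

```text
time_s: 9.65
tool_pos: [0.4985, -0.063, 0.1006]
orientation: [[-0.677, -0.0, -0.736], [0.736, 0.0, -0.677], [0.0, -1.0, 0.0]]
ft_force: [0.0, -0.1, -1.0]
opening: 0.0126
```

Request:
jog_arm([
  {"xyz": [0,0.05,0],"rot": [0,0,0],"hand": 1},
  {"xyz": [0,0,0],"rot": [0,0,0],"hand": 1},
])

```text
time_s: 9.9
tool_pos: [0.4985, -0.063, 0.0991]
orientation: [[-0.677, -0.0, -0.736], [0.736, -0.0, -0.677], [0.0, -1.0, 0.0]]
ft_force: [0.2, 0.2, -0.9]
opening: 0.0126
```

Request:
jog_arm([
  {"xyz": [0,0.05,0],"rot": [0,0,0],"hand": 1},
  {"xyz": [0,0,0],"rot": [0,0,0],"hand": 1},
])

```text
time_s: 10.15
tool_pos: [0.4985, -0.063, 0.0977]
orientation: [[-0.677, -0.0, -0.736], [0.736, -0.0, -0.677], [0.0, -1.0, 0.0]]
ft_force: [0.4, -0.0, -1.4]
opening: 0.0129
```

Request:
jog_arm([
  {"xyz": [0,0.05,0],"rot": [0,0,0],"hand": 1},
  {"xyz": [0,0,0],"rot": [0,0,0],"hand": 1},
])

```text
time_s: 10.4
tool_pos: [0.4985, -0.0633, 0.0964]
orientation: [[-0.678, -0.0, -0.735], [0.735, -0.001, -0.678], [-0.0, -1.0, 0.001]]
ft_force: [-1.6, -1.4, 0.9]
opening: 0.0128
```

Request:
jog_arm([
  {"xyz": [0,0.05,0],"rot": [0,0,0],"hand": 1},
  {"xyz": [0,0,0],"rot": [0,0,0],"hand": 1},
])

```text
time_s: 10.65
tool_pos: [0.4985, -0.0633, 0.0949]
orientation: [[-0.678, -0.0, -0.735], [0.735, -0.001, -0.678], [-0.0, -1.0, 0.0]]
ft_force: [-1.2, -2.3, 3.1]
opening: 0.013
```

Request:
jog_arm([
  {"xyz": [0,0.05,0],"rot": [0,0,0],"hand": 1},
  {"xyz": [0,0,0],"rot": [0,0,0],"hand": 1},
])

```text
time_s: 10.9
tool_pos: [0.498, -0.0632, 0.0928]
orientation: [[-0.677, -0.001, -0.736], [0.736, -0.0, -0.677], [0.001, -1.0, 0.001]]
ft_force: [-0.9, -3.1, -0.9]
opening: 0.0126
```

Request:
jog_arm([
  {"xyz": [0,0.05,0],"rot": [0,0,0],"hand": 1},
  {"xyz": [0,0,0],"rot": [0,0,0],"hand": 1},
])

```text
time_s: 11.15
tool_pos: [0.4979, -0.0631, 0.0911]
orientation: [[-0.677, -0.002, -0.736], [0.736, -0.0, -0.677], [0.001, -1.0, 0.001]]
ft_force: [-2.2, -3.0, -0.8]
opening: 0.0124
```

Request:
jog_arm([
  {"xyz": [0,0.05,0],"rot": [0,0,0],"hand": 1},
  {"xyz": [0,0,0],"rot": [0,0,0],"hand": 1},
])

```text
time_s: 11.4
tool_pos: [0.4983, -0.063, 0.0898]
orientation: [[-0.677, -0.001, -0.736], [0.736, 0.0, -0.677], [0.001, -1.0, 0.001]]
ft_force: [-2.1, -1.9, -2.2]
opening: 0.0131
```

Request:
jog_arm([
  {"xyz": [0,0.05,0],"rot": [0,0,0],"hand": 1},
  {"xyz": [0,0,0],"rot": [0,0,0],"hand": 1},
])

```text
time_s: 11.65
tool_pos: [0.4985, -0.063, 0.0887]
orientation: [[-0.677, -0.0, -0.736], [0.736, 0.0, -0.677], [0.0, -1.0, 0.0]]
ft_force: [-3.0, -3.0, 0.1]
opening: 0.0122
```

Request:
jog_arm([
  {"xyz": [0,0.05,0],"rot": [0,0,0],"hand": 1},
  {"xyz": [0,0,0],"rot": [0,0,0],"hand": 1},
])

```text
time_s: 11.9
tool_pos: [0.4986, -0.063, 0.0885]
orientation: [[-0.678, 0.001, -0.735], [0.735, -0.0, -0.678], [-0.001, -1.0, -0.0]]
ft_force: [-7.0, 0.1, 9.8]
opening: 0.0126
```

Request:
jog_arm([
  {"xyz": [0,0.02,0],"rot": [0,0,0],"hand": 1},
  {"xyz": [0,0,0],"rot": [0,0,0],"hand": 1},
])

```text
time_s: 12.15
tool_pos: [0.4986, -0.063, 0.0885]
orientation: [[-0.678, 0.001, -0.735], [0.735, -0.0, -0.678], [-0.001, -1.0, -0.001]]
ft_force: [-7.6, -0.1, 13.0]
opening: 0.0127
```

```bash
python3 - <<'E'
from h import *
im,m=snap('scene','s5')
cv2.imwrite('pics/s5c.png',cv2.resize(im[140:240,170:300,::-1],None,fx=6,fy=6,interpolation=cv2.INTER_CUBIC))
s=monitor.get_state(); print(s['time_s'],s['tool_pos'],s['opening'],s['ft_force'],s['torque'])
im,m=snap('wrist','w5')
E
```

```text
12.2 [ 0.49862553 -0.06297687  0.08849714] 0.01259673184964356 [-9.06714219  0.5770397  13.02844129] [-0.05929638  3.14350316 -0.00733609]
```

View pics/s5c.png

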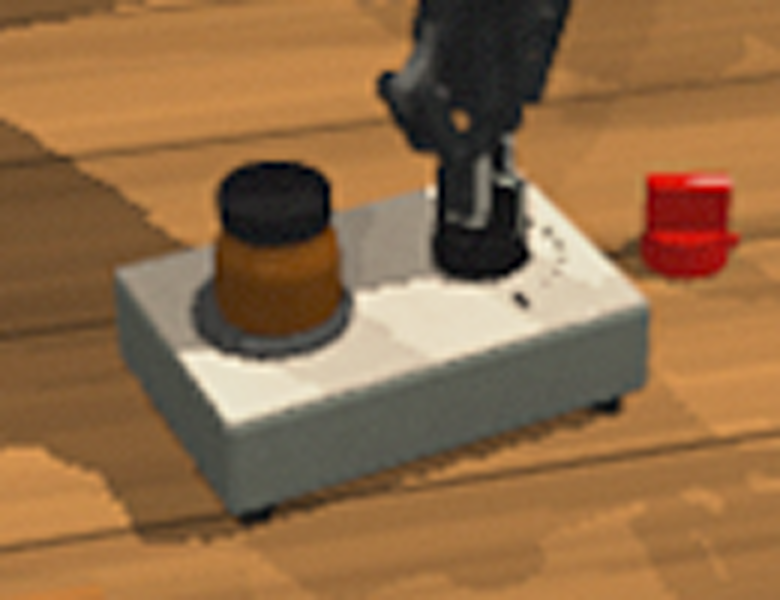

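View pics/w5.png

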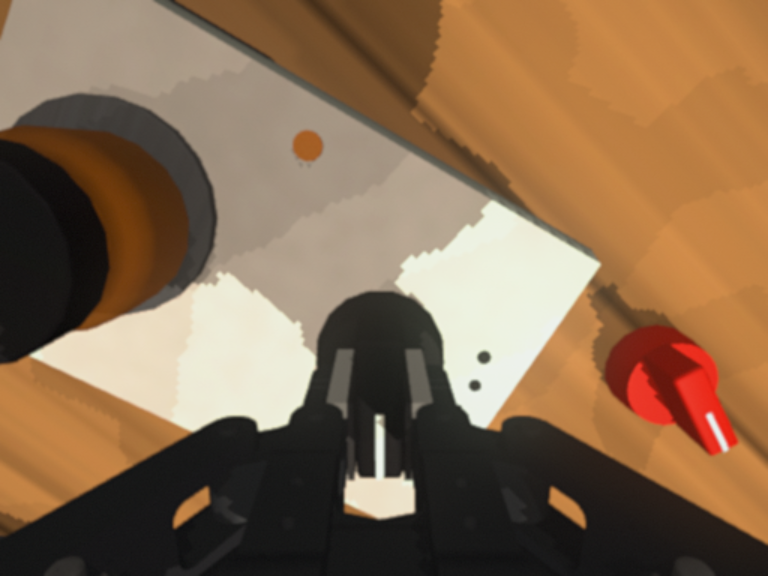

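The scene crop shows the skirt sitting flush on the white top at (480,265). The reading holds at 0.0885 m as the force rises, so this is the hard stop, and it puts the top at about 62.5 mm. I'll ease off and turn clockwise.

Request:
jog_arm([
  {"xyz": [0,-0.03,0],"rot": [0,0,0],"hand": 1},
  {"xyz": [0,0,0],"rot": [0,0,0],"hand": 1},
])

```text
time_s: 12.5
tool_pos: [0.4986, -0.063, 0.0885]
orientation: [[-0.678, 0.001, -0.735], [0.735, -0.0, -0.678], [-0.0, -1.0, -0.0]]
ft_force: [-5.2, -1.3, 7.4]
opening: 0.0127
```

Request:
jog_arm([
  {"xyz": [0,0,0],"rot": [0,0.4,0],"hand": 1},
  {"xyz": [0,0,0],"rot": [0,0.4,0],"hand": 1},
  {"xyz": [0,0,0],"rot": [0,0.2,0],"hand": 1},
  {"xyz": [0,0,0],"rot": [0,0,0],"hand": 1},
])

```text
time_s: 13.0
tool_pos: [0.499, -0.0631, 0.0885]
orientation: [[-0.539, 0.001, -0.842], [0.842, -0.0, -0.539], [-0.001, -1.0, -0.001]]
ft_force: [-4.0, -1.7, 5.2]
opening: 0.0125
```

Request:
jog_arm([
  {"xyz": [0,0,0],"rot": [0,0.4,0],"hand": 1},
  {"xyz": [0,0,0],"rot": [0,0.4,0],"hand": 1},
  {"xyz": [0,0,0],"rot": [0,0.4,0],"hand": 1},
  {"xyz": [0,0,0],"rot": [0,0.3,0],"hand": 1},
  {"xyz": [0,0,0],"rot": [0,0.2,0],"hand": 1},
  {"xyz": [0,0,0],"rot": [0,0,0],"hand": 1},
])

```text
time_s: 13.75
tool_pos: [0.4988, -0.0628, 0.0885]
orientation: [[-0.27, 0.001, -0.963], [0.963, 0.0, -0.27], [-0.0, -1.0, -0.001]]
ft_force: [-5.4, 0.1, 6.9]
opening: 0.0127
```

```bash
python3 - <<'E'
from h import *
im,m=snap('wrist','w6')
s=monitor.get_state(); R=s['orientation']; print(s['time_s'],s['tool_pos'],s['opening'],s['ft_force'],s['torque'],np.degrees(np.arctan2(-R[1,2],-R[0,2])),s['joint_pos'])
E
```

```text
13.8 [ 0.49883868 -0.06280397  0.08855264] 0.012757659549773988 [-5.40527407 -0.26093055  7.48759734] [-0.21654009  1.89610249  0.03313933] 15.663488204326256 [ 1.07102898e+01  1.46339969e+01 -1.55249951e+01  2.85759687e-03
 -5.97815049e+01 -8.50482425e+01]
```

View pics/w6.png

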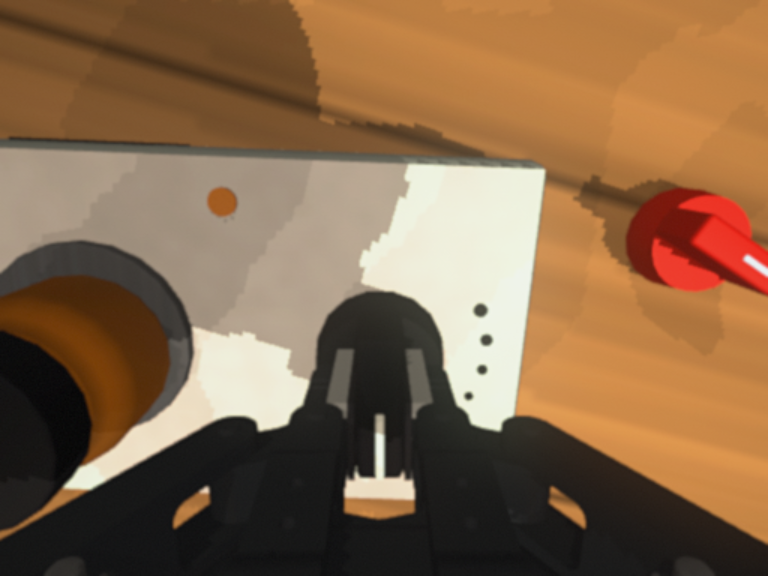

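Request:
jog_arm([
  {"xyz": [0,-0.02,0],"rot": [0,0.15,0],"hand": 1},
  {"xyz": [0,0,0],"rot": [0,0,0],"hand": 1},
  {"xyz": [0,0,0],"rot": [0,0,0],"hand": 0.5},
  {"xyz": [0,0,0],"rot": [0,0,0],"hand": 0},
  {"xyz": [0,0,0],"rot": [0,0,0],"hand": 0},
  {"xyz": [0,-0.1,0],"rot": [0,0,0],"hand": 0},
  {"xyz": [0,-0.4,0],"rot": [0,0,0],"hand": 0},
  {"xyz": [0,-0.8,0],"rot": [0,0,0],"hand": 0},
])

```text
time_s: 14.8
tool_pos: [0.4982, -0.0631, 0.1277]
orientation: [[-0.244, -0.001, -0.97], [0.97, -0.0, -0.244], [0.0, -1.0, 0.001]]
ft_force: [1.0, -0.2, 0.4]
opening: 0.0426
```

Request:
jog_arm([
  {"xyz": [0,-1,0],"rot": [0,0,0],"hand": 0},
  {"xyz": [0,-1,0],"rot": [0,0,0],"hand": 0},
  {"xyz": [0,-0.5,0],"rot": [0,0,0],"hand": 0},
  {"xyz": [0,0,0],"rot": [0,0,0],"hand": 0},
  {"xyz": [0,0,0],"rot": [0,0,0],"hand": 0},
])

```text
time_s: 15.42
tool_pos: [0.4979, -0.0629, 0.201]
orientation: [[-0.244, -0.002, -0.97], [0.97, 0.0, -0.244], [0.001, -1.0, 0.002]]
ft_force: [-0.2, 0.1, -0.6]
opening: 0.0427
```

```bash
python3 - <<'E'
from h import *
im,m=snap('wrist','w7'); snap('scene','s7')
s5=np.load('pics/s7.npz')['im']
cv2.imwrite('pics/s7c.png',cv2.resize(s5[140:240,170:300,::-1],None,fx=6,fy=6,interpolation=cv2.INTER_CUBIC))
s=monitor.get_state(); print(s['time_s'],s['tool_pos'],s['opening'],s['ft_force'])
E
```

```text
15.525 [ 0.49794982 -0.06299307  0.2009168 ] 0.04271201112803297 [-0.14478225 -0.79440432 -0.5065752 ]
```

View pics/w7.png

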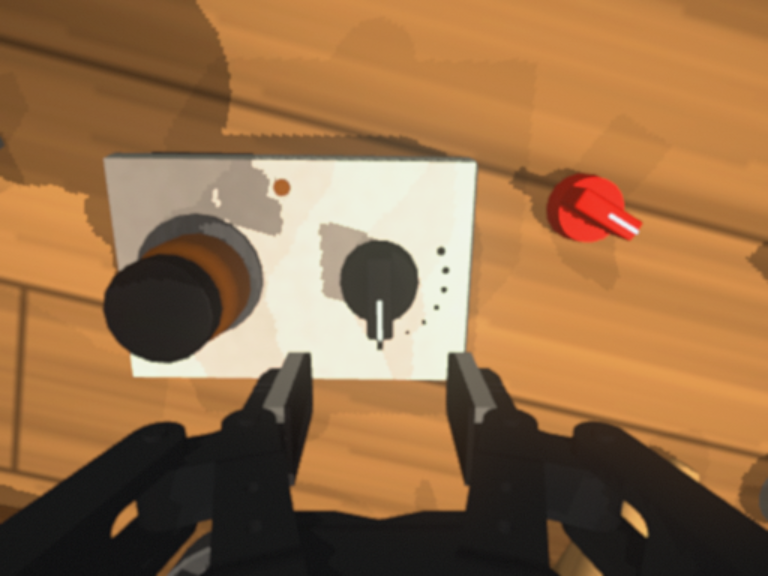

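View pics/s7c.png

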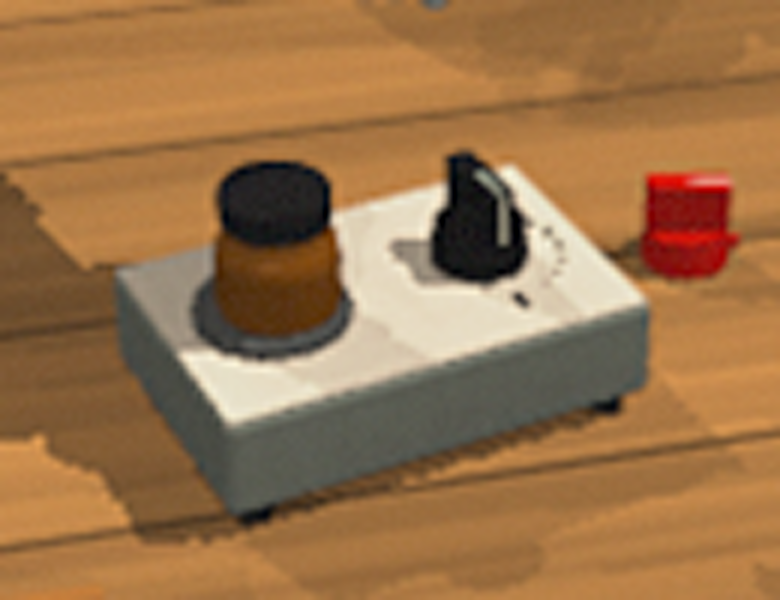

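The pointer line at (379,320) runs into the off line at (380,346). The forces on the way down were lower than I expected, though, so I want to confirm the knob is fully home without pressing it. I'll lightly touch the bare warmer top and then the knob top with shut fingers. The readings should differ by 47 mm.

Request:
jog_arm([
  {"xyz": [0,0,0.8],"rot": [0,0,0],"hand": 1},
  {"xyz": [0,0,0.73],"rot": [0,0,0],"hand": 1},
  {"xyz": [0,1,0],"rot": [0,0,0],"hand": 1},
  {"xyz": [0,1,0],"rot": [0,0,0],"hand": 1},
  {"xyz": [0,1,0],"rot": [0,0,0],"hand": 1},
  {"xyz": [0,0.9,0],"rot": [0,0,0],"hand": 1},
  {"xyz": [0,0.3,0],"rot": [0,0,0],"hand": 1},
  {"xyz": [0,0,0],"rot": [0,0,0],"hand": 1},
], newtons=20)

```text
time_s: 16.52
tool_pos: [0.4539, -0.0743, 0.0759]
orientation: [[-0.245, -0.001, -0.97], [0.97, -0.0, -0.245], [-0.0, -1.0, 0.001]]
ft_force: [-0.1, 0.2, 0.8]
opening: 0.0001
```

Request:
jog_arm([
  {"xyz": [0,0.04,0],"rot": [0,0,0],"hand": 1},
  {"xyz": [0,0,0],"rot": [0,0,0],"hand": 1},
])

```text
time_s: 16.77
tool_pos: [0.4547, -0.0741, 0.0757]
orientation: [[-0.244, 0.002, -0.97], [0.97, 0.0, -0.244], [-0.0, -1.0, -0.002]]
ft_force: [-0.0, 0.3, -0.1]
opening: 0.0002
```

Request:
jog_arm([
  {"xyz": [0,0.2,0],"rot": [0,0,0],"hand": 1},
  {"xyz": [0,0,0],"rot": [0,0,0],"hand": 1},
])

```text
time_s: 17.02
tool_pos: [0.4537, -0.0742, 0.0686]
orientation: [[-0.244, -0.001, -0.97], [0.97, 0.0, -0.244], [0.0, -1.0, 0.001]]
ft_force: [0.4, -0.2, 0.0]
opening: -0.0002
```

Request:
jog_arm([
  {"xyz": [0,0.08,0],"rot": [0,0,0],"hand": 1},
  {"xyz": [0,0,0],"rot": [0,0,0],"hand": 1},
])

```text
time_s: 17.27
tool_pos: [0.454, -0.0742, 0.0664]
orientation: [[-0.244, -0.0, -0.97], [0.97, -0.0, -0.244], [0.0, -1.0, 0.0]]
ft_force: [0.1, -0.5, 1.0]
opening: -0.0002
```

Request:
jog_arm([
  {"xyz": [0,0.03,0],"rot": [0,0,0],"hand": 1},
  {"xyz": [0,0,0],"rot": [0,0,0],"hand": 1},
])

```text
time_s: 17.52
tool_pos: [0.4541, -0.0742, 0.0657]
orientation: [[-0.244, -0.0, -0.97], [0.97, 0.0, -0.244], [0.0, -1.0, 0.0]]
ft_force: [-0.1, -0.1, 0.5]
opening: -0.0002
```

Request:
jog_arm([
  {"xyz": [0,0.03,0],"rot": [0,0,0],"hand": 1},
  {"xyz": [0,0,0],"rot": [0,0,0],"hand": 1},
])

```text
time_s: 17.77
tool_pos: [0.454, -0.0742, 0.0647]
orientation: [[-0.244, -0.0, -0.97], [0.97, 0.0, -0.244], [0.0, -1.0, 0.0]]
ft_force: [-0.7, -0.2, 0.5]
opening: 0.0001
```

Request:
jog_arm([
  {"xyz": [0,0.03,0],"rot": [0,0,0],"hand": 1},
  {"xyz": [0,0,0],"rot": [0,0,0],"hand": 1},
])

```text
time_s: 18.02
tool_pos: [0.454, -0.0742, 0.0638]
orientation: [[-0.244, -0.0, -0.97], [0.97, -0.0, -0.244], [0.0, -1.0, 0.0]]
ft_force: [-0.6, 0.2, 0.0]
opening: 0.0001
```

Request:
jog_arm([
  {"xyz": [0,0.03,0],"rot": [0,0,0],"hand": 1},
  {"xyz": [0,0,0],"rot": [0,0,0],"hand": 1},
])

```text
time_s: 18.27
tool_pos: [0.454, -0.0742, 0.0629]
orientation: [[-0.244, -0.0, -0.97], [0.97, -0.0, -0.244], [0.0, -1.0, 0.0]]
ft_force: [-0.3, -0.2, 0.8]
opening: -0.0004
```

Request:
jog_arm([
  {"xyz": [0,0.03,0],"rot": [0,0,0],"hand": 1},
  {"xyz": [0,0,0],"rot": [0,0,0],"hand": 1},
])

```text
time_s: 18.52
tool_pos: [0.4542, -0.0742, 0.0627]
orientation: [[-0.245, 0.0, -0.97], [0.97, -0.0, -0.245], [-0.0, -1.0, -0.0]]
ft_force: [-1.9, 1.0, 5.8]
opening: 0.0002
```

The warmer top reads 0.0627 m. While gripped, the knob stopped at 0.0885 − 0.026 = 0.0625 m, so it was fully home. Now a light touch on the knob top, expected at 0.1097 m, to see that it stayed down.

Request:
jog_arm([
  {"xyz": [0,-1,0],"rot": [0,0,0],"hand": 1},
  {"xyz": [0,-1,0],"rot": [0,0,0],"hand": 1},
  {"xyz": [0,-0.3,-0.7],"rot": [0,0,0],"hand": 1},
  {"xyz": [0,0,-0.8],"rot": [0,0,0],"hand": 1},
  {"xyz": [0,0,0],"rot": [0,0,0],"hand": 1},
  {"xyz": [0,0.5,0],"rot": [0,0,0],"hand": 1},
  {"xyz": [0,0.1,0],"rot": [0,0,0],"hand": 1},
  {"xyz": [0,0,0],"rot": [0,0,0],"hand": 1},
])

```text
time_s: 19.52
tool_pos: [0.497, -0.0634, 0.1126]
orientation: [[-0.244, -0.001, -0.97], [0.97, -0.0, -0.244], [0.0, -1.0, 0.001]]
ft_force: [-0.4, -0.5, -0.7]
opening: -0.0002
```

Request:
jog_arm([
  {"xyz": [0,0.04,0],"rot": [0,0,0],"hand": 1},
  {"xyz": [0,0,0],"rot": [0,0,0],"hand": 1},
])

```text
time_s: 19.77
tool_pos: [0.4978, -0.0632, 0.1121]
orientation: [[-0.244, 0.0, -0.97], [0.97, 0.0, -0.244], [-0.0, -1.0, -0.0]]
ft_force: [0.4, 0.5, -0.0]
opening: 0.0001
```

Request:
jog_arm([
  {"xyz": [0,0.03,0],"rot": [0,0,0],"hand": 1},
  {"xyz": [0,0,0],"rot": [0,0,0],"hand": 1},
])

```text
time_s: 20.02
tool_pos: [0.4977, -0.0632, 0.111]
orientation: [[-0.244, 0.0, -0.97], [0.97, 0.0, -0.244], [0.0, -1.0, -0.0]]
ft_force: [-1.0, 0.3, -1.0]
opening: -0.0005
```

Request:
jog_arm([
  {"xyz": [0,0.03,0],"rot": [0,0,0],"hand": 1},
  {"xyz": [0,0,0],"rot": [0,0,0],"hand": 1},
])

```text
time_s: 20.27
tool_pos: [0.4977, -0.0632, 0.11]
orientation: [[-0.244, -0.0, -0.97], [0.97, -0.0, -0.244], [-0.0, -1.0, 0.0]]
ft_force: [-0.2, -0.2, 0.7]
opening: -0.0
```

Request:
jog_arm([
  {"xyz": [0,0.03,0],"rot": [0,0,0],"hand": 1},
  {"xyz": [0,0,0],"rot": [0,0,0],"hand": 1},
])

```text
time_s: 20.52
tool_pos: [0.4979, -0.0633, 0.11]
orientation: [[-0.245, 0.001, -0.97], [0.97, -0.0, -0.245], [-0.0, -1.0, -0.001]]
ft_force: [-2.6, 1.0, 5.9]
opening: 0.0003
```

The knob top is at 0.1100 m, 47.3 mm above the warmer top, so it is home. I'll retreat, take a last look and hand in.

Request:
jog_arm([
  {"xyz": [0,-0.5,0],"rot": [0,0,0],"hand": 1},
  {"xyz": [0,-1,0],"rot": [0,0,0],"hand": 1},
  {"xyz": [0,-1,0],"rot": [0,0,0],"hand": 1},
  {"xyz": [0,-1,0],"rot": [0,0,0],"hand": 1},
  {"xyz": [0,0,0],"rot": [0,0,0],"hand": 1},
  {"xyz": [0,0,0],"rot": [0,0,0],"hand": 1},
  {"xyz": [0,0,0],"rot": [0,0,0],"hand": 1},
])

```text
time_s: 21.4
tool_pos: [0.4972, -0.0632, 0.2134]
orientation: [[-0.244, -0.002, -0.97], [0.97, -0.0, -0.244], [0.0, -1.0, 0.002]]
ft_force: [0.2, 0.2, -0.2]
opening: 0.0002
```

```bash
python3 - <<'E'
from h import *
snap('wrist','w8')
im=np.load('pics/w8.npz')['im']; cv2.imwrite('pics/w8c.png',cv2.resize(im[130:260,190:320,::-1],None,fx=4,fy=4,interpolation=cv2.INTER_CUBIC))
s=monitor.get_state(); print(s['time_s'],s['tool_pos'],s['ft_force'])
E
```

```text
21.45 [ 0.49728532 -0.06324502  0.21342437] [-0.27281114  1.19895395 -0.24730411]
```

View pics/w8c.png

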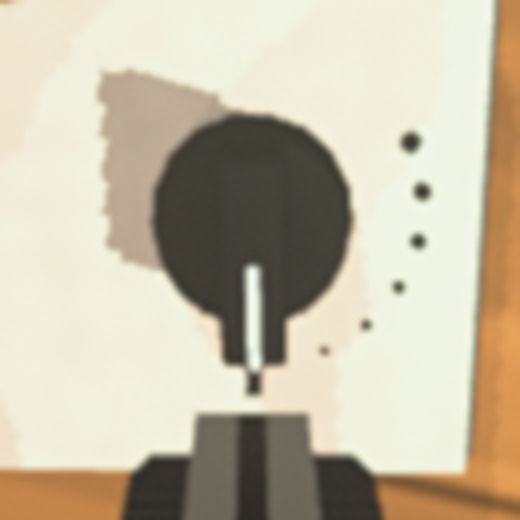

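The crop shows the knob upright and free of the fingers, with its pointer line (253,320) running into the off line (253,383).

```bash
python3 -c "
from h import *
print(job.hand_in())"
```

```text
the job is handed in; nothing more can be done
None
```

The knob is back on the spindle, seated against the warmer's top, turned clockwise to the off line and released. I handed the job in at about 21.5 s of the 72 s allowed.

I picked up the black knob by its bar, matched it to the spindle's flat as seen by the wrist camera (about 43°), and lowered it in 1.5 mm steps. The highest force I read was about 13 N upward. I then turned it about 28° clockwise.

**Last checks**
- **Fully home:** light touches put the warmer's top at 62.7 mm and the knob's top at 110.0 mm. The difference is 47.3 mm against the 47 mm expected.
- **Pointer:** it stands at about 14.1° and the off line at about 14.2°, and the last picture shows the two in line.
- **Released:** the arm is clear of everything and the wrist force reads near zero.
- **Bystanders:** the jar looked undisturbed in the pictures. I did not separately re-measure it or the other bystanders.

**One disagreement:** I never read the 8 to 18 N the catch was said to need. My readings came after each small step and stayed near 3 N until the hard stop. I judged the snap from the measured heights, not from feel.

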